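Start the carat scale's calibration

TASK

The carat scale is due for calibration and its brass weight already stands on the pan. First fold the clear draught cover fully down so that it rests on the casing, without disturbing the weight; then draw the pin punch out of the punch block, put its thin pin down through the small collared hole in the scale's control panel and push the recessed calibration button all the way down. Finish while still holding the punch with the button held down; leave everything else on the bench where it is.

Things in the scene. Friction and masses are not known exactly. Their poses are not given: they have to be found in the camera images.
- scale: carat scale, fixed to the bench: white and grey casing 160 (x) x 112 (y) x 34 mm high, black control panel along its front (-x), round steel pan at the back. Origin: centre of its underside, on the bench; x points to its back (away from the robot at yaw 0), y to its left, z up. The clear draught cover stands over the back part; closed, its top is 75 mm above the bench
- cover (a joint): hinge of the draught cover, rad: 0 = fully down on the casing, grows as it is lifted (at the start it stands half open, open side to the robot; range 0 to 1.6). Stiff: it stays where it is left and turns with 1 to 2 N at its free edge. The cover is a clear hood 88 mm long from hinge to free edge, 92 mm wide, 39 mm deep, with grey edge strips and a grey thumb tab, 34 mm wide, 12 mm out of its free edge
- cover_hinge (a point): point on the cover's hinge line at mid-width, 36 mm above the bench and 72 mm behind the scale's centre; the hinge line runs along the scale's y
- cover_push (a point): point on the outside of the cover's large face, at mid-width, 11 mm from its free edge: a good place to push. It moves with the cover: closed, it is 80 mm in front of the hinge line and 39.3 mm above it and faces straight up; z of this point points straight out of the face
- aperture (a point): centre of the mouth of the calibration hole, on the panel, 33 mm above the bench, 45 mm in front of and 30 mm to the right of the scale's centre; a steel collar surrounds it. Vertical hole of 8 mm, widened to 12 mm by a 2 mm bevel at the mouth; the button's top lies 12 mm below the panel when not pressed. The keys, display and green level bubble are only for show
- cal_button (a joint): travel of the calibration button, m: 0 = up, 0.004 = all the way down; spring of about 1 N at first and 4.7 N at full travel; it springs back when let go. Top 6.4 mm across
- weight: brass calibration weight, loose, 50 g, 18 mm across and 23.5 mm high, standing in the middle of the pan. Origin: centre of its underside
- pan (a point): centre of the pan's upper face, 43 mm above the bench
- punch_block: wooden punch block, fixed to the bench, 44 (x) x 120 (y) mm and 44 mm high. Origin: centre of its underside; its long side is y. The pin punch stands in a hole 40 mm towards +y from its centre, on its mid-line; three ball-headed dapping punches stand in holes 12, 30 and 48 mm towards -y, their balls up to 85 mm above the bench, and stay there
- pin_punch: steel pin punch, loose, 60 g, 110 mm long, upright in the block: dark knurled body 10 mm across, 70 mm long; below it a bright pin 4.5 mm across, 40 mm long, hanging free in a 6.5 mm hole of the block. The body's shoulder rests on the block, 44 mm above the bench. Grip the body from above, fingers across the block's short side (x), clear of the other punches. Origin: end of the pin; z up the punch
- punch_tip (a point): flat end of the punch's pin, same point as the punch's origin
- punch_grip (a point): point on the punch's axis 80 mm above the end of its pin and 30 mm below its head; with the punch in the block it is 84 mm above the bench
- tweezers: steel tweezers, 140 mm, loose beside the scale; leave alone
- loupe: folding loupe, 40 mm, loose at the other side of the scale; leave alone
- carving_wax: block of carving wax, 28 x 72 x 14 mm, loose behind the punch block; leave alone
- ring_clamp: wooden ring clamp, 134 mm long, loose at the front; leave alone
- caliper: sliding caliper, 190 mm, loose at the front; leave alone
- flat_pliers: flat pliers, 164 mm, loose at the back; leave alone

How it is judged:
On the way, in this order (a step that is already met when the one before it is completed fails the run):
1. the draught cover is folded fully down (value of joint cover below 0.06 rad), for 0.2 s.
2. then the pin punch holds the calibration button down through the hole (value of joint cal_button above 0.0032 m and horizontal distance between punch_tip and aperture below 0.006 m and contact force between pin_punch and scale above 1.5 N), for 0.3 s.
At the end, for the whole second after the job is handed in: Cover within 0.06 rad of shut; the gripped punch, out of the block, stands in the hole (tip within 6 mm of its axis), presses over 1.5 N and keeps the button at least 3.2 of its 4 mm down; the weight stands on the pan within 12 mm of its centre (all of step 2 and value of joint cover below 0.06 rad and contact force between the fingers and pin_punch above 1.5 N and contact force between pin_punch and punch_block below 0.2 N and horizontal distance between weight and pan below 0.012 m and z of weight in the frame of pan above -0.003 m and angle between weight's own z axis and vertical below 0.2 rad); the arm keeps its last pose, push and grip.
It fails at once if the button is pressed while the cover is still open (value of joint cal_button above 0.002 m and value of joint cover above 0.12 rad).
It fails at once if the weight is knocked about on the pan (more than 12 mm off centre) (horizontal distance between weight and pan above 0.012 m).
It fails at once if a bystander is moved by more than 30 mm (distance of any of tweezers, loupe, carving_wax, ring_clamp, caliper, flat_pliers from where it was at the start of the episode above 0.03 m).
It also fails if it takes over 50 s, if anything falls off the work surface, if the arm or the gripper's body presses on something with over 40 N, if the wrist force passes 120 N, or if a joint passes its speed limit or range.

ROBOT

A 6-joint arm with a two-finger parallel gripper is mounted at the origin on a cart in front of the work surface, level with it; the furniture and walls round the work are solid. World frame = base frame: x ahead of the robot, y to its left, z up, the work surface at z = 0. Lengths are in m, angles in rad, forces in N, time in s.
With the tool pointing down it reaches from about 0.425 to 0.95 m from the base axis. Payload 3.5 kg.
Tool frame: the origin (TCP) lies on the centre line of the jaws, within the pads' length; the fingertips stand 8 mm ahead of it and the grasp point (between the pads) lies 11 mm behind it; z points along the fingers, y is the line along which they close (so a half turn about z gives the same grasp; the last joint's range is limited). The gripper opens to 85 mm and grips with 20 to 120 N. Pads are 22 mm wide; open, the fingers measure 114 mm over their backs; the gripper's body (76 mm by 85 mm) begins 54 mm behind the grasp point. The pads swing forward as they close: fully open they stand 13 mm farther back than shut.
Start: joints at [-1.33, 0.286, 1.577, -0, 1.279, -0.15], TCP at [0.257, -0.624, 0.209] pointing down, gripper open.
Joint ranges: [-2.77, 2.77], [-0.9, 2.22], [0.21, 2.48], [-1.53, 4.67], [0.24, 2.81], [-2.84, 2.84]. Speed limits (rad/s): [2.79, 2.79, 3.14, 3.14, 3.14, 3.14].

INTERFACE

Orientations are given as a unit quaternion [x, y, z, w].
In Python, from plant import ctrl gives the robot as it stands. The module is installed in compiled form; this text tells all that it offers.
- The arm moves only by the tool send_rows, never from a script. Its argument "steps" is a list of rows, each a list of 5 numbers: the shift along the tool's x, y, z in m, then the turn about the tool's z in degrees, then the opening, from -1 (shut) to 1 (fully open). A call has 1 to 12 rows; each row is the pose to reach, as a shift and turn from the pose commanded when the call began, along the tool's axes at that moment; what a row does not reach only later rows make up. A row lasts 1/10 s, in which the tool goes at most 50 mm and 8.59 degrees, less where a joint would pass 70% of its speed; a pose out of reach is approached as far as the arm can. A call with a gripper value outside its range is refused whole. The fingers move at their own pace and stop on an object; "squeeze" is the grip in N (left out, the last holds). Time passes only in rows, so rows that repeat a pose let the fingers close. It gives the time, the measured TCP pose, the force, the opening and the grip force at its end, in the units of the state.
- ctrl.get_state(): the state, without advancing time (a new reading comes with each control period).
- ctrl.read_camera(name): name is "scene" or "side" or "wrist"; returns the picture (480x640x3 uint8, red, green, blue); there is no depth.
- ctrl.calibration(name): a dict with "intrinsics" (3x3 intrinsics, pixels), "extrinsics" (4x4, takes a point from world to camera coordinates); the wrist camera has in their place "tool_from_camera" (4x4, takes a point from camera to tool coordinates, whose origin is the TCP and whose axes are the flange's). Camera axes: x right, y up, looking along -z (the intrinsics and any distortion apply to the point x, -y, -z); pixel columns grow to the right and rows downward; lengths in m; the calibration is good to about 2 mm. The wrist camera is an equidistant fisheye: a pixel r from the principal point sees the ray r / f radians off the axis. A picture is of the moment at which its call begins: read the wrist's pose just before it. calibration takes no time and is no camera call.
- ctrl.sign_off(): hands the job in; it is judged then, once.
The state is a dict: "time": time; "qpos": joint angles; "dq": joint speeds; "joint_efforts": joint torques, N m; "eef_pos": TCP position; "tcp_rot": TCP orientation; "contact_force": force on the tool from outside, world axes, zero at the start; "wrist_torque": the same for the moment, N m; "opening": opening from 0.0 (shut) to 1.0 (fully open); "finger_force": force on a finger pad.
Only numpy, scipy, OpenCV 4.12 (cv2) and the standard library are available. Lean on these libraries where they do the work, as an engineer would, in place of code of your own. Each camera call takes 0.05 s, during which the arm holds its last target. There are 200 camera calls.

## Working session

There is one attempt and no reset: what is moved stays moved. The work goes in short steps, Python scripts to look and compute and a tool call to move; the robot and the scene stay as the last step left them, time stands still between calls to the robot, and variables do not carry over. Pictures are saved under pics/ and viewed, at most 10 in all, crops included, and the job is handed in when it is done.

Besides the shell and the picture viewer there is one more tool, called after "Call:" as a command line: name --pt "numbers of a row" for each row, then --argument value for the rest. send_rows: Moves the arm, as the interface text tells. Its arguments: {"type":"object","properties":{"steps":{"type":"array","items":{"type":"array","items":{"type":"number"}}},"squeeze":{"type":"number"}},"required":["steps"]}

```bash
mkdir -p pics
python3 - <<'E'
from plant import ctrl
import cv2,numpy as np
for n in ["scene","side"]:
    im=ctrl.read_camera(n); cv2.imwrite(f"pics/{n}0.png",im[:,:,::-1])
    c=ctrl.calibration(n); print({k:np.round(np.array(v),4).tolist() if not isinstance(v,str) else v for k,v in c.items()})
c=ctrl.calibration("wrist"); print(c)
print(ctrl.get_state())
E
```

```text
{'intrinsics': [[464.3494, 0.0, 317.3852], [0.0, 464.3494, 237.0487], [0.0, 0.0, 1.0]], 'extrinsics': [[-0.5369, -0.8435, 0.0165, 0.2048], [0.6222, -0.3826, 0.683, -0.4496], [-0.5698, 0.3769, 0.7302, -0.5455], [0.0, 0.0, 0.0, 1.0]]}
{'intrinsics': [[534.3786, 0.0, 330.1004], [0.0, 534.3786, 237.0662], [0.0, 0.0, 1.0]], 'extrinsics': [[0.9778, -0.2094, 0.0084, -0.5231], [0.1289, 0.6323, 0.7639, -0.075], [-0.1653, -0.7459, 0.6453, -0.9678], [0.0, 0.0, 0.0, 1.0]]}
{'intrinsics': array([[371.64829954,   0.        , 324.57618126],
       [  0.        , 371.64829954, 237.73253688],
       [  0.        ,   0.        ,   1.        ]]), 'tool_from_camera': array([[ 7.88032753e-04,  9.45178321e-01,  3.26553702e-01,
         8.54214794e-02],
       [ 9.99999664e-01, -6.71775458e-04, -4.68789323e-04,
         1.13119993e-04],
       [-2.23718743e-04,  3.26553962e-01, -9.45178533e-01,
        -1.65010952e-01],
       [ 0.00000000e+00,  0.00000000e+00,  0.00000000e+00,
         1.00000000e+00]])}
{'time': 0.1, 'qpos': array([-1.32998518e+00,  2.87131859e-01,  1.57803225e+00,  2.87117919e-05,
        1.27859408e+00, -1.49988605e-01]), 'dq': array([ 4.08836507e-05,  4.93190354e-04, -2.78952640e-03,  1.21859610e-03,
       -1.31816212e-03,  1.70514561e-03]), 'joint_efforts': array([-1.39478075e-04, -4.07296801e+01, -2.93700349e+01, -1.79939802e-04,
        3.42761123e-03,  2.16365720e-06]), 'eef_pos': array([ 0.25701352, -0.62346261,  0.20754813]), 'tcp_rot': array([ 9.80970339e-01,  1.94154634e-01, -3.54242515e-05, -1.08227559e-03]), 'contact_force': array([-0.37257608,  0.8855454 ,  0.1788952 ]), 'wrist_torque': array([-0.02178127, -0.00034582, -0.00691394]), 'finger_force': 0.0, 'opening': 1.000116207597225}
```

View pics/scene0.png

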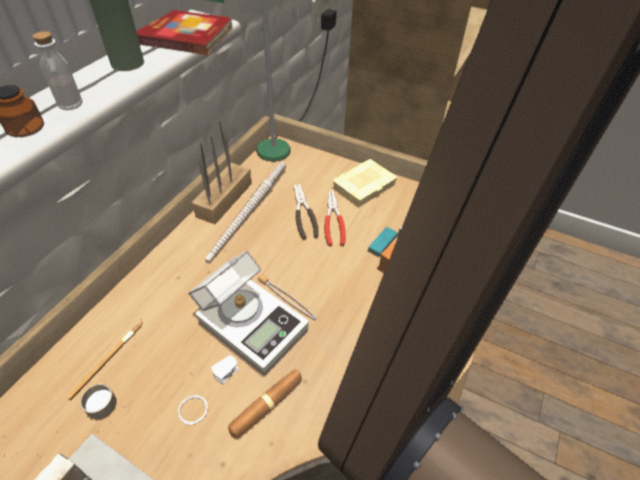

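View pics/side0.png

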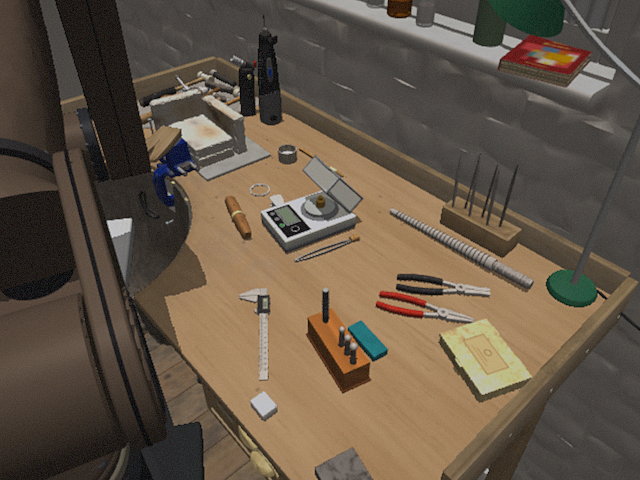

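The scene view shows the scale around (250,315) with its cover half open. The side view shows the scale at (310,215), the pin punch at (325,290–320) and the block around (338,350). I'll enlarge these areas.

```bash
cat > h.py <<'E'
import numpy as np, cv2
from plant import ctrl
from scipy.spatial.transform import Rotation as R
def ray(name,u,v):
    c=ctrl.calibration(name);K=c["intrinsics"];E=np.array(c["extrinsics"])
    d=np.array([(u-K[0][2])/K[0][0],-(v-K[1][2])/K[1][1],-1.])
    Rt=E[:3,:3].T; o=-Rt@E[:3,3]; d=Rt@d; return o,d/np.linalg.norm(d)
def wray(st,u,v):
    c=ctrl.calibration("wrist");K=c["intrinsics"];T=np.array(c["tool_from_camera"])
    x,y=u-K[0][2],v-K[1][2];r=np.hypot(x,y);t=r/K[0][0]
    d=np.array([np.sin(t)*x/r,-np.sin(t)*y/r,-np.cos(t)])
    Q=R.from_quat(st["tcp_rot"]).as_matrix()
    return st["eef_pos"]+Q@T[:3,3], Q@T[:3,:3]@d
def plane(od,z): o,d=od; return o+d*(z-o[2])/d[2]
def tri(*rs):
    A=0;b=0
    for o,d in rs:
        P=np.eye(3)-np.outer(d,d);A=A+P;b=b+P@o
    return np.linalg.solve(A,b)
def wproj(st,p):
    c=ctrl.calibration("wrist");K=c["intrinsics"];T=np.array(c["tool_from_camera"])
    q=R.from_quat(st["tcp_rot"]).as_matrix().T@(np.array(p)-st["eef_pos"])
    q=T[:3,:3].T@(q-T[:3,3]); t=np.arctan2(np.hypot(q[0],q[1]),-q[2]);a=np.arctan2(-q[1],q[0])
    return K[0][2]+K[0][0]*t*np.cos(a),K[1][2]+K[1][1]*t*np.sin(a)
E
python3 - <<'E'
from h import *
print("punch base",plane(ray("side",327,322),.044),"head",plane(ray("side",325,290),.114))
print("weight",tri(ray("side",320,201),ray("scene",239,299)))
for p in [(262,213),(290,248),(357,217)]: print("scale side",p,plane(ray("side",*p),.034))
for p in [(198,312),(267,363),(307,322)]: print("scale scene",p,plane(ray("scene",*p),.034))
for p in [(308,336),(343,388),(369,373)]: print("block",p,plane(ray("side",*p),.044))
s=cv2.imread("pics/side0.png");t=cv2.imread("pics/scene0.png")
f=lambda im,x,y,w,h:cv2.resize(im[y:y+h,x:x+w],None,fx=4,fy=4,interpolation=cv2.INTER_CUBIC)
cv2.imwrite("pics/c1.png",np.vstack([np.hstack([f(s,260,150,100,75+25),f(s,290,280,100,100)])[:400],]))
cv2.imwrite("pics/c2.png",cv2.resize(t[245:375,180:320],None,fx=4,fy=4,interpolation=cv2.INTER_CUBIC))
E
```

```text
punch base [ 0.47775531 -0.24240139  0.044     ] head [ 0.47485492 -0.24016626  0.114     ]
weight [0.5293389  0.06181041 0.05434523]
scale side (262, 213) [0.41076905 0.0697734  0.034     ]
scale side (290, 248) [ 0.44924233 -0.04587847  0.034     ]
scale side (357, 217) [0.59340387 0.0195018  0.034     ]
scale scene (198, 312) [0.5592028  0.12859278 0.034     ]
scale scene (267, 363) [0.41334306 0.07406616 0.034     ]
scale scene (307, 322) [ 0.44426045 -0.01859022  0.034     ]
block (308, 336) [ 0.44362482 -0.26381934  0.044     ]
block (343, 388) [ 0.47498126 -0.36453956  0.044     ]
block (369, 373) [ 0.5171296  -0.34782903  0.044     ]
```

View pics/c1.png

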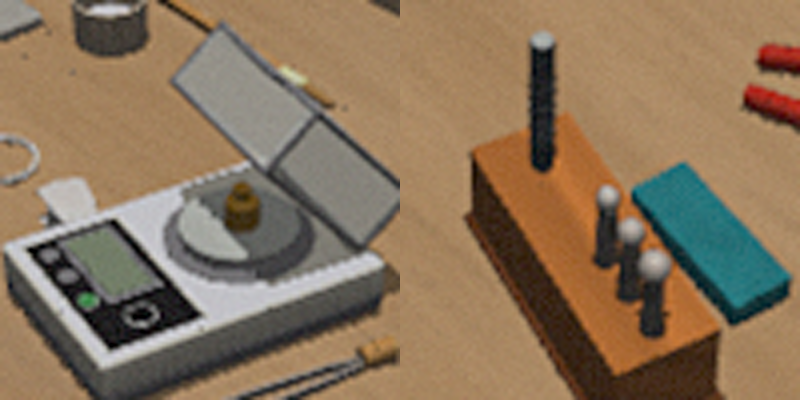

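View pics/c2.png

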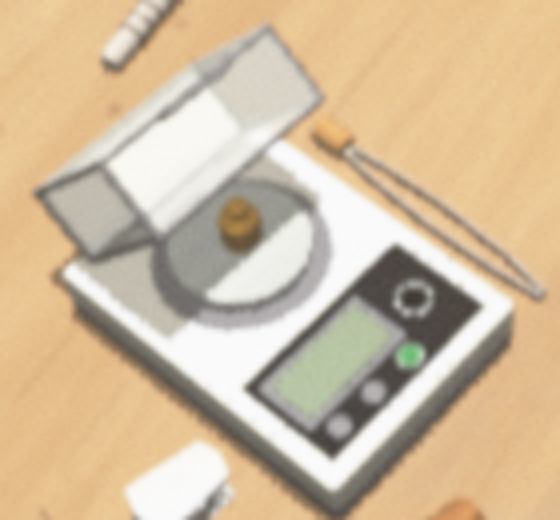

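The crops show the collar at side pixel (295.5,229) and scene pixel (283.2,319.2). The cover's free-edge corners are visible, and the punch head is near side pixel (425,290). Next I triangulate these.

Run:
```python
from h import *
np.set_printoptions(precision=4,suppress=True)
def res(a,b):
    r=[ray("side",*a),ray("scene",*b)];p=tri(*r)
    return p,[round(1e3*np.linalg.norm(np.cross(p-o,d)),1) for o,d in r]
print("collar",plane(ray("side",295.5,229),.033),plane(ray("scene",283.2,319.2),.033),res((295.5,229),(283.2,319.2)))
S={"A":(339.5,178.75),"B":(315,156.25),"C":(327.5,192.5),"D":(303.75,170)}
T={"a":(247,252),"b":(190,292.5),"c":(260.5,269),"d":(205,309)}
for k in S:
  for j in T: print(k,j,*res(S[k],T[j]))
print("weight",plane(ray("side",260+243/4,150+225/4),.043),plane(ray("scene",180+240/4,245+248/4),.043))
# block corners top
q=[plane(ray("side",290+(x-400)/4,280+y/4),.044) for x,y in [(470,155),(565,115),(718,330),(610,372)]]
print(np.array(q)); print("punch",plane(ray("side",290+141/4,280+168/4),.044),plane(ray("side",290+142/4,280+40/4),.114))
# casing top corners in scene
print(np.array([plane(ray("scene",180+x/4,245+y/4),.034) for x,y in [(65,272),(335,490),(512,305),(280,145)]]))
```

```text
collar [0.4682 0.0079 0.033 ] [0.4708 0.0123 0.033 ] (array([0.4701, 0.0116, 0.031 ]), [np.float64(1.6), np.float64(1.6)])
A a [0.5584 0.0257 0.1265] [np.float64(1.4), np.float64(1.4)]
A b [0.5837 0.1271 0.0571] [np.float64(2.4), np.float64(2.4)]
A c [0.5437 0.021  0.1175] [np.float64(16.4), np.float64(16.4)]
A d [0.5677 0.12   0.049 ] [np.float64(16.4), np.float64(16.4)]
B a [0.5167 0.0403 0.1732] [np.float64(3.5), np.float64(3.5)]
B b [0.5349 0.1339 0.1155] [np.float64(4.7), np.float64(4.7)]
B c [0.5034 0.0361 0.1647] [np.float64(12.8), np.float64(12.8)]
B d [0.5207 0.1276 0.1077] [np.float64(12.4), np.float64(12.4)]
C a [0.5469 0.0208 0.1147] [np.float64(18.3), np.float64(18.3)]
C b [0.5707 0.1219 0.0438] [np.float64(21.5), np.float64(21.5)]
C c [0.533  0.0166 0.1042] [np.float64(0.4), np.float64(0.4)]
C d [0.5558 0.1157 0.0337] [np.float64(2.5), np.float64(2.5)]
D a [0.5063 0.0354 0.1615] [np.float64(19.5), np.float64(19.5)]
D b [0.5233 0.1288 0.1024] [np.float64(22.5), np.float64(22.5)]
D c [0.4937 0.0315 0.1517] [np.float64(3.1), np.float64(3.1)]
D d [0.51   0.1232 0.093 ] [np.float64(5.3), np.float64(5.3)]
weight [0.5277 0.0567 0.043 ] [0.5247 0.0654 0.043 ]
[[ 0.449  -0.2296  0.044 ]
 [ 0.4901 -0.2166  0.044 ]
 [ 0.5227 -0.3303  0.044 ]
 [ 0.48   -0.3401  0.044 ]]
punch [ 0.4751 -0.2418  0.044 ] [ 0.4756 -0.2403  0.114 ]
[[ 0.5589  0.1319  0.034 ]
 [ 0.4093  0.082   0.034 ]
 [ 0.4446 -0.0208  0.034 ]
 [ 0.5717  0.0237  0.034 ]]
```

Call:
send_rows --pt "0.3 -0.358 0 0 -1" --pt "0.3 -0.358 0 0 -1" --pt "0.3 -0.358 0 0 -1" --pt "0.3 -0.358 0 0 -1" --pt "0.3 -0.358 0 0 -1" --pt "0.3 -0.358 0 0 -1" --pt "0.3 -0.358 0 0 -1" --pt "0.3 -0.358 0 0 -1" --pt "0.3 -0.358 0 0 -1" --pt "0.3 -0.358 0 0 -1" --squeeze 60

```text
time: 1.1
eef_pos: [0.3983, -0.1749, 0.2083]
tcp_rot: [0.981, 0.196, 0.0, -0.001]
contact_force: [0.2, -0.2, -1.3]
opening: -0.001
finger_force: 0.0
```

Call:
send_rows --pt "0.149 -0.179 0 0 -1" --pt "0.149 -0.179 0 0 -1" --pt "0.149 -0.179 0 0 -1" --pt "0.149 -0.179 0 -3.7 -1" --pt "0.149 -0.179 0 -3.7 -1" --pt "0.149 -0.179 0 -3.7 -1" --pt "0.149 -0.179 0 -3.7 -1"

```text
time: 1.8
eef_pos: [0.4673, 0.0441, 0.2083]
tcp_rot: [0.974, 0.227, -0.001, 0.0]
contact_force: [-0.4, -0.1, 0.8]
opening: -0.001
finger_force: 0.0
```

Run:
```python
from h import *
np.set_printoptions(precision=4,suppress=True)
st=ctrl.get_state();im=ctrl.read_camera("wrist");cv2.imwrite("pics/w1.png",im[:,:,::-1])
print(st["time"],st["eef_pos"],st["qpos"],st["contact_force"],"\n",R.from_quat(st["tcp_rot"]).as_matrix())
for n,p in dict(col=(.47,.0115,.033),pan=(.527,.062,.043),push=(.5435,.0687,.12),hinge=(.571,.078,.036)).items(): print(n,wproj(st,p))
```

```text
1.8 [0.4673 0.0441 0.2083] [-0.1223 -0.1804  2.0645 -0.0005  1.2587  0.9911] [-0.4297 -0.1363  0.8288] 
 [[ 0.8971  0.4418 -0.0012]
 [ 0.4418 -0.8971 -0.0003]
 [-0.0012 -0.0002 -1.    ]]
col (np.float64(356.1114380700874), np.float64(217.55953928380163))
pan (np.float64(335.95147557512274), np.float64(140.83411087582562))
push (np.float64(341.43592284695785), np.float64(123.13495261990221))
hinge (np.float64(341.6690276706613), np.float64(89.13368278073816))
```

View pics/w1.png

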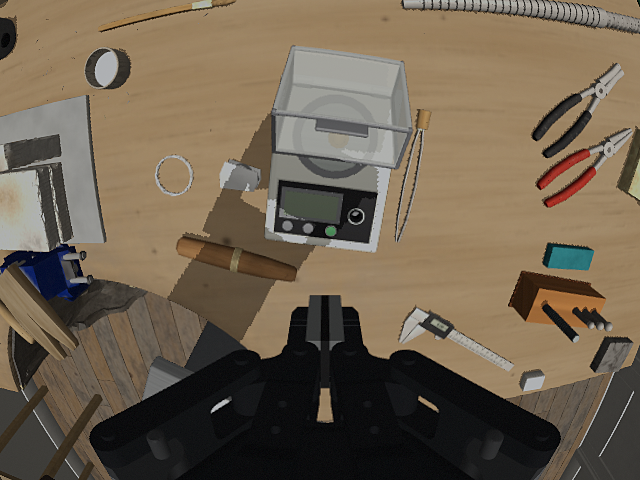

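The wrist view confirms the collar at (356,216), against a prediction of (356,218). The cover is open, with its tab at (342,127). I'll move above the back of the cover face and then descend.

Call:
send_rows --pt "0.1 0.0144 0 7.5 -1" --pt "0.1 0.0144 0 7.5 -1" --pt "0.1 0.0144 0 7.5 -1" --pt "0.1 0.0144 0 7.5 -1" --pt "0.1 0.0144 0.03 7.5 -1" --pt "0.1 0.0144 0.06 7.5 -1" --pt "0.1 0.0144 0.06 7.5 -1"

```text
time: 2.55
eef_pos: [0.5595, 0.0734, 0.1447]
tcp_rot: [0.987, 0.161, -0.004, -0.001]
contact_force: [-0.5, 0.2, -0.2]
opening: 0.0
finger_force: 0.0
```

Run:
```python
from h import *
np.set_printoptions(precision=4,suppress=True)
st=ctrl.get_state();Q=R.from_quat(st["tcp_rot"]).as_matrix()
print(st["eef_pos"],Q[:,0],st["contact_force"],st["qpos"])
hg=np.array([.571,.078,.036]);sx=np.array([.947,.3206,0])
for t in [.78,.7,.6,.5,.4,.3,.2,.1,0,-.05]:
    f=.08*np.cos(t)-.0393*np.sin(t);u=.08*np.sin(t)+.0393*np.cos(t)
    p=hg-sx*(f-.011)+[0,0,u+.008]
    print(t,Q.T@(p-st["eef_pos"]))
```

```text
[0.5595 0.0734 0.1447] [ 0.9483  0.3171 -0.0085] [-0.5284  0.2361 -0.1589] [-0.0492  0.1115  1.9024 -0.0003  1.1367  1.199 ]
0.78 [-0.0058 -0.0006  0.0166]
0.7 [-0.0124 -0.0006  0.0192]
0.6 [-0.0203 -0.0005  0.0233]
0.5 [-0.0278 -0.0005  0.0281]
0.4 [-0.0348 -0.0005  0.0337]
0.3 [-0.0411 -0.0004  0.0399]
0.2 [-0.0469 -0.0004  0.0467]
0.1 [-0.0519 -0.0003  0.0541]
0 [-0.0561 -0.0003  0.0619]
-0.05 [-0.058  -0.0003  0.0659]
```

Call:
send_rows --pt "-0.002 0 0.01 0 -1" --pt "-0.006 0 0.02 0 -1" --pt "-0.012 0 0.023 0 -1" --pt "-0.02 0 0.027 0 -1" --pt "-0.02 0 0.027 0 -1"

```text
time: 3.05
eef_pos: [0.5437, 0.0679, 0.1216]
tcp_rot: [0.987, 0.161, -0.001, -0.0]
contact_force: [-0.7, 0.6, -0.9]
opening: -0.0
finger_force: 0.0
```

Run:
```python
from h import *
np.set_printoptions(precision=4,suppress=True)
st=ctrl.get_state();Q=R.from_quat(st["tcp_rot"]).as_matrix()
print(st["eef_pos"],Q[:,0],st["contact_force"])
im=ctrl.read_camera("side")[:,:,::-1];im2=ctrl.read_camera("scene")[:,:,::-1]
f=lambda im,x,y:cv2.resize(im[y:y+130,x:x+100],None,fx=4,fy=4,interpolation=cv2.INTER_CUBIC)
cv2.imwrite("pics/s2.png",np.hstack([f(im,270,130),f(im2,180,230)]))
```

```text
[0.5437 0.0679 0.1216] [ 0.9479  0.3186 -0.001 ] [-0.6595  0.5773 -0.8505]
```

View pics/s2.png

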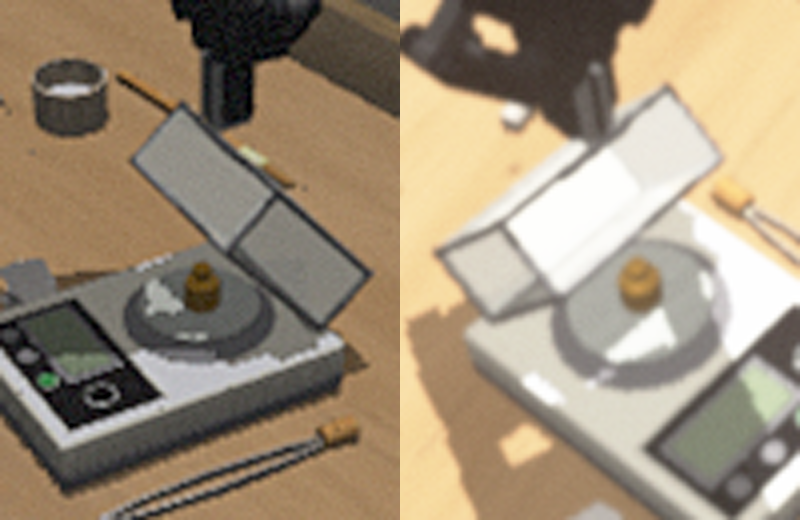

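The finger now stands just behind and above the cover face and the weight is untouched. I'll follow the arc down.

Call:
send_rows --pt "-0.005 0 0.002 0 -1" --pt "-0.011 0 0.005 0 -1" --pt "-0.0145 0 0.008 0 -1" --pt "-0.018 0 0.011 0 -1" --pt "-0.021 0 0.014 0 -1" --pt "-0.0245 0 0.017 0 -1" --pt "-0.0275 0 0.0205 0 -1" --pt "-0.03 0 0.024 0 -1"

```text
time: 3.95
eef_pos: [0.5154, 0.0579, 0.1052]
tcp_rot: [0.987, 0.162, -0.004, 0.001]
contact_force: [-25.9, -3.2, 44.8]
opening: 0.003
finger_force: 22.1
```

Call:
send_rows --pt "-0.003 0 0.004 0 -1" --pt "-0.005 0 0.0075 0 -1" --pt "-0.007 0 0.011 0 -1" --pt "-0.009 0 0.014 0 -1" --pt "-0.009 0 0.014 0 -1"

```text
time: 4.45
eef_pos: [0.5079, 0.0554, 0.0848]
tcp_rot: [0.987, 0.161, 0.001, 0.0]
contact_force: [-0.3, 0.7, 0.2]
opening: -0.0
finger_force: 0.5
```

Run:
```python
from h import *
im=ctrl.read_camera("side")[:,:,::-1];im2=ctrl.read_camera("scene")[:,:,::-1]
f=lambda im,x,y:cv2.resize(im[y:y+130,x:x+100],None,fx=4,fy=4,interpolation=cv2.INTER_CUBIC)
cv2.imwrite("pics/s3.png",np.hstack([f(im,270,130),f(im2,180,230)]))
```

```text
(no output)
```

View pics/s3.png

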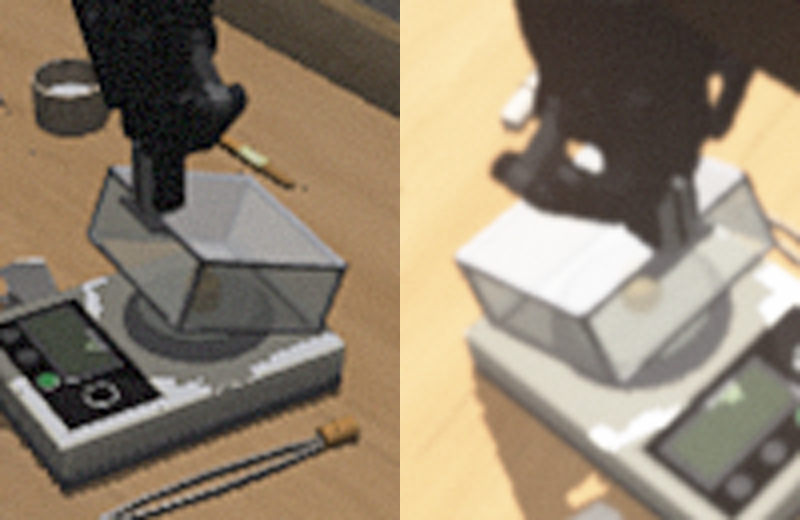

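The cover is almost down. I'll press the last few millimetres gently.

Call:
send_rows --pt "0 0 0.001 0 -1" --pt "0 0 0.002 0 -1" --pt "0 0 0.003 0 -1" --pt "0 0 0.003 0 -1"

```text
time: 4.95
eef_pos: [0.5076, 0.0557, 0.0802]
tcp_rot: [0.987, 0.162, -0.001, -0.0]
contact_force: [-0.3, -0.4, 0.8]
opening: 0.004
finger_force: 0.2
```

Call:
send_rows --pt "0 0 0.001 0 -1" --pt "0 0 0.002 0 -1" --pt "0 0 0.003 0 -1" --pt "0 0 0.003 0 -1"

```text
time: 5.35
eef_pos: [0.5078, 0.0556, 0.0777]
tcp_rot: [0.987, 0.162, -0.0, -0.0]
contact_force: [-2.1, 0.0, 2.9]
opening: -0.003
finger_force: 1.2
```

Call:
send_rows --pt "0 0 0.001 0 -1" --pt "0 0 0.002 0 -1" --pt "0 0 0.002 0 -1"

```text
time: 5.65
eef_pos: [0.5084, 0.0558, 0.0756]
tcp_rot: [0.987, 0.161, 0.001, -0.0]
contact_force: [-0.9, 0.4, 0.5]
opening: -0.001
finger_force: 0.3
```

Run:
```python
from h import *
im=ctrl.read_camera("side")[:,:,::-1];im2=ctrl.read_camera("scene")[:,:,::-1]
f=lambda im,x,y:cv2.resize(im[y:y+130,x:x+100],None,fx=4,fy=4,interpolation=cv2.INTER_CUBIC)
cv2.imwrite("pics/s4.png",np.hstack([f(im,270,130),f(im2,180,230)]))
print(ctrl.get_state()["contact_force"])
```

```text
[-0.22365882 -0.68337902 -0.11213637]
```

View pics/s4.png

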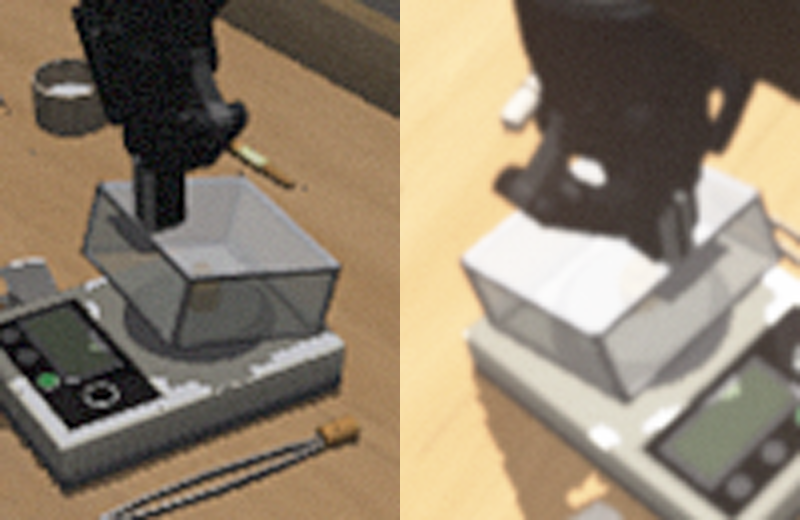

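The cover is still following the finger down, so I'll keep going until it stops.

Call:
send_rows --pt "0 0 0.001 0 -1" --pt "0 0 0.002 0 -1" --pt "0 0 0.003 0 -1" --pt "0 0 0.003 0 -1"

```text
time: 6.15
eef_pos: [0.5079, 0.0557, 0.0726]
tcp_rot: [0.987, 0.162, -0.0, -0.0]
contact_force: [-0.5, 0.5, 0.5]
opening: 0.004
finger_force: 0.2
```

Call:
send_rows --pt "0 0 0.001 0 -1" --pt "0 0 0.002 0 -1" --pt "0 0 0.002 0 -1"

```text
time: 6.45
eef_pos: [0.5078, 0.0557, 0.0706]
tcp_rot: [0.987, 0.162, -0.0, -0.0]
contact_force: [0.3, -0.4, 0.4]
opening: 0.006
finger_force: 0.2
```

Run:
```python
from h import *
np.set_printoptions(precision=4,suppress=True)
a,b=ray("side",270+190/4,130+275/4),ray("scene",180+600/4-100,230+333/4)
print("free outer", tri(ray("side",270+190/4,130+275/4),ray("scene",180+200/4,230+333/4)))
print("right outer side", tri(ray("side",270+340/4,130+268/4),ray("scene",180+(745-400)/4,230+170/4)))
print("pairs", tri(ray("side",270+190/4,130+275/4),ray("scene",180+(775-400)/4,230+190/4)))
def proj(n,p):
    c=ctrl.calibration(n);K=c["intrinsics"];E=np.array(c["extrinsics"]);q=E[:3,:3]@p+E[:3,3]
    return K[0][2]-K[0][0]*q[0]/q[2],K[1][2]+K[1][1]*q[1]/q[2]
for n,ox,oy,dx in [("side",270,130,0),("scene",180,230,400)]:
  for nm,f,y,z in [("ofr",.088,-.046,.0753),("ofl",.088,.046,.0753),("obr",0,-.046,.0753),("rimfr",.088,-.046,.036),("rimfl",.088,.046,.036)]:
    sx=np.array([.947,.3206,0]);sy=np.array([-.3206,.947,0])
    p=np.array([.571,.078,0])-sx*f+sy*y+[0,0,z];u,v=proj(n,p);print(n,nm,round((u-ox)*4+dx),round((v-oy)*4))
  for z in (.0676,.0753,.09): 
    u,v=proj(n,np.array([.5084,.0558,z]));print(n,"tip",z,round((u-ox)*4+dx),round((v-oy)*4))
```

```text
free outer [0.5255 0.0849 0.0406]
right outer side [0.5664 0.0043 0.0802]
pairs [0.5106 0.0053 0.1   ]
side ofr 171 320
side ofl 81 223
side obr 329 265
side rimfr 172 384
side rimfl 84 287
side tip 0.0676 165 271
side tip 0.0753 165 258
side tip 0.09 164 233
scene ofr 784 239
scene ofl 625 386
scene obr 635 136
scene rimfr 789 294
scene rimfl 636 439
scene tip 0.0676 672 292
scene tip 0.0753 671 281
scene tip 0.09 667 259
```

Run:
```python
from h import *
np.set_printoptions(precision=4,suppress=True)
st=ctrl.get_state();Q=R.from_quat(st["tcp_rot"]).as_matrix()
for dz in (-.03,-.02,-.01,0,.008): print(dz,wproj(st,st["eef_pos"]+Q@[.011,0,dz]),wproj(st,st["eef_pos"]+Q@[0,0.0,dz]))
im=ctrl.read_camera("wrist")[:,:,::-1]
a=im[60:360,200:460]; b=ctrl.read_camera("side")[130:260,270:370,::-1]
cv2.imwrite("pics/w5.png",np.hstack([cv2.resize(a,(520,600)),cv2.resize(b,(280,364)).copy() if 0 else cv2.copyMakeBorder(cv2.resize(b,(280,364)),0,236,0,0,0)]))
```

```text
-0.03 (np.float64(324.2594476200745), np.float64(301.34861619099865)) (np.float64(324.2490001441122), np.float64(323.770806694056))
-0.02 (np.float64(324.2729334655798), np.float64(290.3393519103431)) (np.float64(324.26228713574267), np.float64(311.96168845856994))
-0.01 (np.float64(324.28514281540396), np.float64(280.4691332835521)) (np.float64(324.27441396943254), np.float64(301.3021260974922))
0 (np.float64(324.2962320767963), np.float64(271.58187118788885)) (np.float64(324.2855064466651), np.float64(291.64728030076725))
0.008 (np.float64(324.30438847797996), np.float64(265.09098316071277)) (np.float64(324.29371147916686), np.float64(284.5626593293812))
```

View pics/w5.png

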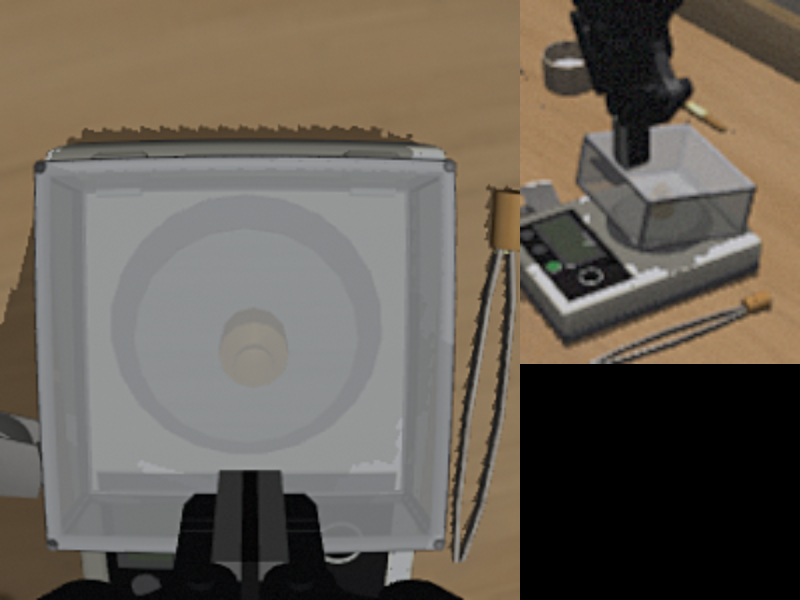

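The wrist crop shows the fingertips at row ~295 of the full picture. That puts the shut fingertips about 20 mm behind the TCP, and the cover is still roughly 0.25 rad open. The weight stands at the pan centre. I'll continue down.

Call:
send_rows --pt "-0.001 0 0.002 0 -1" --pt "-0.001 0 0.004 0 -1" --pt "-0.001 0 0.006 0 -1" --pt "-0.001 0 0.008 0 -1" --pt "-0.001 0 0.01 0 -1" --pt "-0.001 0 0.01 0 -1"

```text
time: 7.15
eef_pos: [0.5069, 0.0554, 0.0604]
tcp_rot: [0.987, 0.162, -0.0, -0.0]
contact_force: [-0.8, 0.5, 0.0]
opening: 0.001
finger_force: 0.0
```

Call:
send_rows --pt "0 0 0.001 0 -1" --pt "0 0 0.002 0 -1" --pt "0 0 0.003 0 -1" --pt "0 0 0.003 0 -1"

```text
time: 7.55
eef_pos: [0.507, 0.0554, 0.0577]
tcp_rot: [0.987, 0.161, -0.0, -0.0]
contact_force: [-0.1, 0.1, 0.1]
opening: -0.002
finger_force: 0.1
```

Call:
send_rows --pt "0 0 0.001 0 -1" --pt "0 0 0.002 0 -1" --pt "0 0 0.003 0 -1" --pt "0 0 0.003 0 -1"

```text
time: 7.95
eef_pos: [0.507, 0.0554, 0.0546]
tcp_rot: [0.987, 0.162, 0.0, -0.0]
contact_force: [0.2, -0.7, -0.1]
opening: 0.001
finger_force: 0.0
```

Call:
send_rows --pt "0 0 0.001 0 -1" --pt "0 0 0.002 0 -1" --pt "0 0 0.002 0 -1"

```text
time: 8.25
eef_pos: [0.5071, 0.0554, 0.0528]
tcp_rot: [0.987, 0.161, 0.0, -0.0]
contact_force: [-1.0, -0.9, 1.5]
opening: -0.001
finger_force: 0.7
```

Call:
send_rows --pt "0 0 0.001 0 -1" --pt "0 0 0.002 0 -1" --pt "0 0 0.002 0 -1"

```text
time: 8.55
eef_pos: [0.5071, 0.0554, 0.0527]
tcp_rot: [0.987, 0.162, -0.001, -0.0]
contact_force: [-6.1, -0.3, 12.1]
opening: -0.002
finger_force: 5.9
```

Call:
send_rows --pt "0 0 0.001 0 -1" --pt "0 0 0.002 0 -1" --pt "0 0 0.002 0 -1"

```text
time: 8.85
eef_pos: [0.5071, 0.0553, 0.0525]
tcp_rot: [0.987, 0.162, -0.001, -0.0]
contact_force: [-11.5, -0.4, 22.2]
opening: 0.002
finger_force: 11.0
```

The cover is solidly down with the force rising against the stop. I'll release upwards and look from above.

Call:
send_rows --pt "0 0 -0.03 0 -1" --pt "0 0 -0.08 0 -1" --pt "-0.03 0 -0.13 0 -1" --pt "-0.06 0 -0.16 0 -1" --pt "-0.06 0 -0.16 0 -1" --pt "-0.06 0 -0.16 0 -1"

```text
time: 9.45
eef_pos: [0.4506, 0.0361, 0.2102]
tcp_rot: [0.987, 0.161, 0.002, 0.001]
contact_force: [-0.4, -1.0, -1.4]
opening: 0.001
finger_force: 0.0
```

Run:
```python
from h import *
np.set_printoptions(precision=4,suppress=True)
st=ctrl.get_state();im=ctrl.read_camera("wrist")[:,:,::-1].copy();cv2.imwrite("pics/w6.png",im)
print(st["eef_pos"],st["contact_force"])
g=cv2.cvtColor(im,cv2.COLOR_BGR2GRAY)
u,v=map(int,wproj(st,(.47,.0115,.033)));print("pred",u,v)
w=cv2.resize(g[v-20:v+20,u-20:u+20],None,fx=6,fy=6,interpolation=cv2.INTER_CUBIC)
c=cv2.HoughCircles(cv2.medianBlur(w,5),cv2.HOUGH_GRADIENT,1,60,param1=100,param2=20,minRadius=15,maxRadius=70)
if c is not None:
  for a,b,r in c[0][:3]: print("collar px",u-20+a/6,v-20+b/6,r/6,plane(wray(st,u-20+a/6,v-20+b/6),.033))
# bright ring blob centroid
m=cv2.inRange(w,130,255);n,l,s,ce=cv2.connectedComponentsWithStats(m)
for i in range(1,n):
  if s[i][4]>300: print("blob",s[i],plane(wray(st,u-20+ce[i][0]/6,v-20+ce[i][1]/6),.033))
# weight brass
hs=cv2.cvtColor(im,cv2.COLOR_BGR2HSV)
for nm,t in [("ofr",(.088,-.046,.0753)),("ofl",(.088,.046,.0753)),("obr",(0,-.046,.0753)),("obl",(0,.046,.0753))]:
    sx=np.array([.947,.3206,0]);sy=np.array([-.3206,.947,0]);p=np.array([.571,.078,0])-sx*t[0]+sy*t[1]+[0,0,t[2]]
    x,y=wproj(st,p);xi,yi=int(x),int(y);q=g[yi-15:yi+16,xi-15:xi+16].astype(float)
    q=cv2.GaussianBlur(q,(0,0),1.2);k=np.unravel_index(q.argmin(),q.shape)
    print(nm,(round(x,1),round(y,1)),"darkest",xi-15+k[1],yi-15+k[0],q.min())
v1=cv2.resize(im[50:350,200:460],(520,600));cv2.imwrite("pics/w6c.png",v1)
```

```text
[0.4506 0.0361 0.2102] [-0.405  -0.9675 -1.4451]
pred 355 195
collar px 353.91666 193.91667 7.5833335 [0.4706 0.0132 0.033 ]
blob [229  26  11  72 541] [ 0.4843 -0.0023  0.033 ]
blob [225 102  15  36 347] [ 0.4756 -0.0053  0.033 ]
blob [ 225  143   15   97 1297] [ 0.4645 -0.0093  0.033 ]
ofr (np.float64(378.9), np.float64(171.6)) darkest 363 186 17.93920623367478
ofl (np.float64(266.6), np.float64(171.9)) darkest 275 182 25.103539107710734
obr (np.float64(380.5), np.float64(64.3)) darkest 379 66 120.7305240002367
obl (np.float64(264.4), np.float64(64.7)) darkest 265 67 120.83730689980847
```

Call:
send_rows --pt "-0.066 0.31 0.01 -8 0" --pt "-0.066 0.31 0.01 -16 0" --pt "-0.066 0.31 0.01 -24 0" --pt "-0.066 0.31 0.01 -32 0" --pt "-0.066 0.31 0.01 -40 0" --pt "-0.066 0.31 0.01 -48 0" --pt "-0.066 0.31 0.01 -56 0" --pt "-0.066 0.31 0.01 -64 0" --pt "-0.066 0.31 0.01 -72 0" --pt "-0.066 0.31 0.01 -80 0" --pt "-0.066 0.31 0.01 -87.3 0" --pt "-0.066 0.31 0.01 -87.3 0"

```text
time: 10.7
eef_pos: [0.486, -0.278, 0.1955]
tcp_rot: [0.603, 0.798, 0.0, -0.003]
contact_force: [0.3, 0.6, -0.5]
opening: 0.5
finger_force: 0.0
```

Run:
```python
from h import *
np.set_printoptions(precision=4,suppress=True)
st=ctrl.get_state();im=ctrl.read_camera("wrist")[:,:,::-1].copy();cv2.imwrite("pics/w7.png",im)
Q=R.from_quat(st["tcp_rot"]).as_matrix();print(st["eef_pos"],Q[:,0],Q[:,2],st["opening"],st["qpos"])
print("head pred",wproj(st,(.4755,-.241,.114)),"base",wproj(st,(.4755,-.241,.044)))
hs=cv2.cvtColor(im,cv2.COLOR_BGR2HSV)
m=cv2.inRange(hs,(5,120,80),(16,255,255)) # orange wood
cs,_=cv2.findContours(cv2.morphologyEx(m,cv2.MORPH_CLOSE,np.ones((5,5))),cv2.RETR_EXTERNAL,cv2.CHAIN_APPROX_SIMPLE)
for c in sorted(cs,key=cv2.contourArea)[-3:]: print(cv2.contourArea(c),cv2.boundingRect(c),cv2.minAreaRect(c))
```

```text
[ 0.486  -0.278   0.1955] [-0.2737  0.9618  0.0045] [-0.0039  0.0035 -1.    ] 0.49972638704613104 [-0.7008  0.0483  1.8722  0.0002  1.2264 -0.9782]
head pred (np.float64(323.1311635193036), np.float64(182.8055535074899)) base (np.float64(323.61177496131734), np.float64(168.15745695025237))
0.0 (241, 6, 1, 1) ((241.0, 6.0), (0.0, 0.0), 0.0)
0.5 (8, 329, 3, 7) ((9.0, 332.0), (6.0, 2.0), 90.0)
5952.0 (303, 136, 53, 137) ((329.0, 204.0), (136.0, 52.0), 90.0)
```

View pics/w7.png

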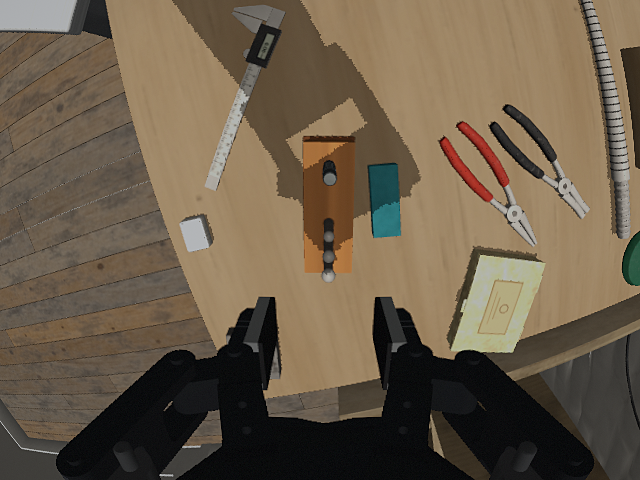

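The last view shows the punch head at about (330,178) and its foot at about (330,164). The block sits square to the jaws at (303–355,136–272).

Run:
```python
from h import *
np.set_printoptions(precision=4,suppress=True)
st=ctrl.get_state();im=cv2.imread("pics/w7.png");Q=R.from_quat(st["tcp_rot"]).as_matrix()
hs=cv2.cvtColor(im,cv2.COLOR_BGR2HSV);r=hs[155:195,312:348]
m=((r[:,:,1]<90)).astype(np.uint8)
for y in range(0,40,2):
    x=np.where(m[y])[0]; print(155+y, (312+x.min(),312+x.max()) if len(x) else None, im[155+y,330].tolist())
for px in [(330,178.5)]: 
    p=plane(wray(st,*px),.114);print("head",p,Q.T@(p-st["eef_pos"]))
p=plane(wray(st,330,164),.044);print("base",p,Q.T@(p-st["eef_pos"]))
```

```text
155 None [33, 65, 105]
157 None [38, 72, 112]
159 None [36, 71, 112]
161 (np.int64(326), np.int64(329)) [25, 20, 14]
163 (np.int64(324), np.int64(333)) [24, 23, 22]
165 (np.int64(325), np.int64(334)) [30, 29, 28]
167 (np.int64(323), np.int64(334)) [37, 37, 32]
169 (np.int64(324), np.int64(335)) [19, 18, 18]
171 (np.int64(323), np.int64(334)) [26, 25, 23]
173 (np.int64(324), np.int64(334)) [98, 101, 99]
175 (np.int64(324), np.int64(336)) [114, 116, 114]
177 (np.int64(324), np.int64(336)) [111, 115, 111]
179 (np.int64(323), np.int64(336)) [109, 113, 110]
181 (np.int64(323), np.int64(335)) [104, 108, 104]
183 (np.int64(325), np.int64(334)) [108, 111, 107]
185 (np.int64(328), np.int64(330)) [55, 55, 60]
187 None [38, 72, 114]
189 None [38, 71, 113]
191 None [38, 71, 114]
193 None [37, 72, 114]
head [ 0.4793 -0.237   0.114 ] [0.041  0.0048 0.0822]
base [ 0.48   -0.2362  0.044 ] [0.0414 0.0059 0.1522]
```

Call:
send_rows --pt "0.041 0.0055 0 0 0" --pt "0.041 0.0055 0 0 0" --pt "0.041 0.0055 0.04 0 0" --pt "0.041 0.0055 0.08 0 0" --pt "0.041 0.0055 0.11 0 0" --pt "0.041 0.0055 0.1385 0 0" --pt "0.041 0.0055 0.1385 0 0"

```text
time: 11.45
eef_pos: [0.4772, -0.2353, 0.0549]
tcp_rot: [0.603, 0.798, -0.0, -0.005]
contact_force: [-1.1, 1.0, -0.9]
opening: 0.5
finger_force: 0.0
```

Run:
```python
from h import *
np.set_printoptions(precision=4,suppress=True)
st=ctrl.get_state();im=ctrl.read_camera("wrist");cv2.imwrite("pics/w8.png",im[:,:,::-1]);Q=R.from_quat(st["tcp_rot"]).as_matrix()
print(st["eef_pos"],st["contact_force"],"punch rel",Q.T@(np.array([.4795,-.2366,.124-.01])-st["eef_pos"]),wproj(st,(.4795,-.2366,.114)))
g=im.mean(2);hs=cv2.cvtColor(im,cv2.COLOR_RGB2HSV)
for y in range(260,400,10): print(y,[int(v) for v in g[y,270:380:5]])
```

```text
[ 0.4772 -0.2353  0.0549] [-1.0557  0.9845 -0.8916] punch rel [-0.0013  0.0015 -0.0591] (np.float64(325.64083638098833), np.float64(366.85762595416804))
260 [81, 79, 82, 70, 70, 69, 70, 69, 72, 69, 70, 75, 79, 79, 76, 73, 73, 72, 74, 77, 84, 83]
270 [139, 147, 80, 70, 71, 71, 68, 69, 69, 69, 68, 74, 79, 80, 76, 74, 72, 72, 73, 75, 85, 83]
280 [139, 140, 140, 70, 69, 70, 69, 69, 70, 71, 22, 23, 18, 81, 76, 73, 72, 72, 73, 76, 83, 78]
290 [140, 140, 142, 69, 70, 70, 69, 69, 69, 25, 24, 19, 32, 82, 77, 74, 75, 71, 74, 68, 139, 140]
300 [2, 97, 141, 66, 69, 70, 68, 68, 69, 29, 18, 24, 34, 53, 77, 73, 73, 72, 74, 93, 137, 0]
310 [12, 21, 140, 76, 69, 71, 69, 66, 70, 20, 24, 19, 27, 29, 76, 73, 74, 72, 72, 131, 137, 1]
320 [9, 1, 141, 93, 71, 70, 69, 68, 70, 21, 38, 28, 30, 20, 74, 74, 74, 72, 73, 144, 138, 6]
330 [12, 9, 142, 135, 69, 72, 69, 69, 70, 32, 23, 22, 27, 32, 76, 75, 74, 73, 64, 141, 140, 7]
340 [4, 2, 142, 143, 119, 82, 70, 68, 69, 20, 21, 21, 20, 20, 110, 69, 125, 122, 123, 141, 137, 8]
350 [10, 130, 143, 146, 119, 120, 118, 119, 73, 23, 23, 21, 23, 22, 129, 125, 123, 122, 125, 140, 138, 47]
360 [5, 145, 144, 142, 120, 121, 118, 115, 40, 60, 112, 110, 102, 29, 126, 126, 123, 121, 125, 137, 139, 142]
370 [52, 144, 145, 145, 121, 120, 118, 116, 115, 104, 104, 104, 104, 112, 126, 125, 123, 122, 128, 141, 137, 139]
380 [147, 142, 144, 145, 122, 120, 118, 116, 113, 117, 32, 33, 22, 69, 126, 125, 123, 121, 135, 139, 136, 138]
390 [142, 141, 142, 144, 122, 121, 119, 116, 113, 115, 36, 36, 16, 129, 127, 125, 123, 123, 135, 135, 136, 136]
```

The punch is centred between the jaws: the head was predicted at (326,367) and the picture shows it there. Next I close the gripper.

Call:
send_rows --pt "0 0 0 0 -1" --pt "0 0 0 0 -1" --pt "0 0 0 0 -1" --pt "0 0 0 0 -1" --pt "0 0 0 0 -1" --pt "0 0 0 0 -1" --squeeze 80

```text
time: 12.1
eef_pos: [0.4808, -0.239, 0.0625]
tcp_rot: [0.602, 0.798, -0.001, 0.001]
contact_force: [-4.5, -0.3, 6.8]
opening: 0.084
finger_force: 78.1
```

Call:
send_rows --pt "0 0 -0.01 0 -1" --pt "0 0 -0.03 0 -1" --pt "0 0 -0.06 0 -1" --pt "0 0 -0.09 0 -1" --pt "0 0 -0.11 0 -1" --pt "0 0 -0.11 0 -1"

```text
time: 12.7
eef_pos: [0.483, -0.2389, 0.1751]
tcp_rot: [0.603, 0.798, 0.001, 0.005]
contact_force: [0.2, -0.5, -0.6]
opening: 0.086
finger_force: 78.1
```

Run:
```python
from h import *
np.set_printoptions(precision=4,suppress=True)
st=ctrl.get_state();Q=R.from_quat(st["tcp_rot"]).as_matrix()
im=ctrl.read_camera("wrist");cv2.imwrite("pics/w9.png",im[:,:,::-1])
print(st["eef_pos"],Q[:,0],Q[:,2],st["contact_force"],st["opening"],st["finger_force"],st["qpos"])
for h in (0,.01,.02,.03,.04,.05,.06): print(h,wproj(st,st["eef_pos"]+Q@[0,0,h]))
g=im.mean(2)
for y in range(200,320,6): print(y,[int(v) for v in g[y,300:350:2]])
```

```text
[ 0.483  -0.2389  0.1751] [-0.2736  0.9618 -0.0068] [ 0.0084 -0.0047 -1.    ] [ 0.2358 -0.5398 -0.6124] 0.08598666143572531 78.12425054144114 [-0.6482  0.011   1.9492  0.0014  1.1719 -0.926 ]
0 (np.float64(322.2382934312534), np.float64(289.5953019134455))
0.01 (np.float64(322.3353945206107), np.float64(280.88156486207816))
0.02 (np.float64(322.4244579424988), np.float64(272.939547978055))
0.03 (np.float64(322.50636473419013), np.float64(265.67745761537384))
0.04 (np.float64(322.581884720845), np.float64(259.0164610935318))
0.05 (np.float64(322.651690749854), np.float64(252.88868866648818))
0.06 (np.float64(322.7163715391264), np.float64(247.23554198243016))
200 [65, 64, 64, 65, 67, 65, 66, 64, 65, 68, 74, 73, 74, 72, 69, 68, 68, 68, 68, 67, 69, 69, 72, 75, 78]
206 [65, 65, 64, 64, 65, 63, 63, 64, 63, 71, 73, 74, 76, 72, 70, 69, 67, 66, 67, 66, 68, 69, 65, 73, 78]
212 [65, 64, 63, 64, 65, 64, 62, 46, 33, 33, 29, 59, 76, 73, 71, 68, 68, 68, 66, 67, 67, 70, 63, 76, 77]
218 [65, 64, 62, 65, 66, 63, 61, 64, 65, 71, 73, 75, 74, 72, 70, 68, 69, 69, 66, 66, 68, 69, 61, 77, 77]
224 [65, 64, 
[... 1083 characters left out ...]
, 24, 30, 37, 124, 115, 116, 115, 119, 134, 129, 130]
284 [114, 112, 109, 109, 107, 107, 107, 28, 18, 27, 14, 16, 21, 17, 16, 33, 15, 65, 117, 116, 115, 123, 136, 131, 128]
290 [112, 112, 110, 109, 106, 106, 90, 25, 25, 26, 18, 17, 17, 19, 22, 29, 23, 29, 119, 116, 116, 119, 133, 133, 131]
296 [90, 49, 49, 48, 49, 51, 38, 4, 10, 31, 26, 18, 17, 18, 27, 36, 19, 11, 4, 43, 48, 49, 48, 47, 39]
302 [49, 49, 50, 50, 49, 53, 14, 6, 15, 25, 27, 30, 34, 30, 28, 23, 29, 7, 7, 44, 49, 50, 49, 50, 47]
308 [52, 49, 49, 49, 51, 50, 2, 8, 34, 27, 17, 16, 17, 20, 19, 14, 36, 10, 10, 32, 50, 49, 49, 49, 51]
314 [50, 51, 50, 51, 50, 48, 8, 12, 16, 21, 20, 21, 22, 19, 18, 19, 21, 5, 8, 25, 51, 49, 49, 49, 50]
```

Call:
send_rows --pt "0.244 0.06 0 0 -1" --pt "0.244 0.06 0 0 -1" --pt "0.244 0.06 0 0 -1" --pt "0.244 0.06 0 0 -1" --pt "0.244 0.06 0 0 -1" --pt "0.244 0.06 0 0 -1" --pt "0.244 0.06 0.03 0 -1" --pt "0.244 0.06 0.055 0 -1" --pt "0.244 0.06 0.055 0 -1" --pt "0.244 0.06 0.055 0 -1" --pt "0.244 0.06 0.055 0 -1"

```text
time: 13.85
eef_pos: [0.4722, 0.0129, 0.1164]
tcp_rot: [0.603, 0.798, 0.0, 0.001]
contact_force: [0.1, 0.2, -0.2]
opening: 0.084
finger_force: 78.2
```

Run:
```python
from h import *
np.set_printoptions(precision=4,suppress=True)
st=ctrl.get_state();Q=R.from_quat(st["tcp_rot"]).as_matrix()
im=ctrl.read_camera("wrist");cv2.imwrite("pics/w10.png",im[:,:,::-1])
print(st["eef_pos"],Q[:,0],Q[:,2],st["contact_force"])
print("collar pred",wproj(st,(.4706,.0132,.033)))
for h in (.02,.05,.06,.07): print(h,wproj(st,st["eef_pos"]+Q@[0,0,h]))
g=im.mean(2)
for y in range(214,272,2): print(y,''.join("%4d"%v for v in g[y,296:350:2]))
```

```text
[0.4722 0.0129 0.1164] [-0.2731  0.962  -0.0007] [ 0.0018 -0.0002 -1.    ] [ 0.0879  0.2152 -0.1709]
collar pred (np.float64(320.50554212444274), np.float64(234.589331990197))
0.02 (np.float64(322.42460836695216), np.float64(272.9385007322559))
0.05 (np.float64(322.65190980134025), np.float64(252.88786126382442))
0.06 (np.float64(322.71660990340865), np.float64(247.23477046994515))
0.07 (np.float64(322.77669924615293), np.float64(242.00554883312944))
214  106  72  12  17  17  81  75  76  77  78  78  78  77  74  74  75  72  72  71  75  73  74  74  71  73  49  76
216   17  19  20  21  22  42  32  24  18  17  11  12  12  17  14  16  14  17  17  21  21  21  19  21  20  46  75
218   17  18  17  19  21  19  20  19  20  20  21  20  23  21  21  22  24  21  22  22  22  23  24  22  22  44  73
220   19  22  18  19  21  19  20  18  19  21  20  22  21  21  22  22  21  23  20  19  20  21  22  24  20  42  72
222   21  20  21  20  19  19  22  19  21  21  19  20  20  19  21  22  20  24  24  23  21  24  21  21  20  42  71
224   21  18  22  22  20  22  20  18  19  20  16  20  29  32  18  15  22  24  22
[... 1931 characters left out ...]
22 127 127 127 128 128
260  128 129 127 128 128 129 128 127 128 128 127 133  56  50  48  42 135 130 130 131 130 131 131 131 132 132 132
262  132 132 133 132 134 132 132 134 133 132 133 138  57  48  40  42 137 131 130 130 130 130 130 129 129 129 129
264  130 128 129 128 128 130 128 128 128 129 139  45  15  22  18  12  31 138 128 127 127 127 127 127 127 126 127
266  126 127 126 126 126 126 126 127 126 131  55  17  17  20  20  20  15  48 126 119 117 116 117 117 117 116 116
268  113 113 112 110 111 113 113 112 115 126  12  19  20  21  21  18  19  15  98 128 129 123 118 121  78  80  78
270  139 127 131 134 134 135 134 132 132 100  12  20  21  19  19  19  19  16  63 137 136 133 132 135  72  77  79
```

Run:
```python
from h import *
from scipy.optimize import fsolve
np.set_printoptions(precision=4,suppress=True)
st=ctrl.get_state();Q=R.from_quat(st["tcp_rot"]).as_matrix()
P=lambda x,y,h:wproj(st,st["eef_pos"]+Q@[x,y,h])
for rt,rs in [(242,263.5),(241.5,263.5),(242,264),(242.,263)]:
    print(rt,rs,fsolve(lambda v:[P(v[0]+.00225,0,v[1])[1]-rt,P(v[0]+.005,0,v[1]-.04)[1]-rs],[0,.06]))
print("y of pin", [round((c-P(0,0,.05)[0])/(P(0,.001,.05)[0]-P(0,0,.05)[0]),2) for c in (322.8,323.3)],"mm")
for px in [(321.5,235.7)]:
    p=plane(wray(st,*px),.033);print("collar",p,Q.T@(p-st["eef_pos"]))
```

```text
242 263.5 [0.0053 0.049 ]
241.5 263.5 [0.0073 0.0443]
242 264 [0.0067 0.045 ]
242.0 263 [0.0038 0.0533]
y of pin [np.float64(0.09), np.float64(0.4)] mm
collar [0.4718 0.0125 0.033 ] [-0.0002 -0.001   0.0837]
```

Call:
send_rows --pt "-0.001 -0.0012 0.007 0 -1" --pt "-0.001 -0.0012 0.014 0 -1" --pt "-0.001 -0.0012 0.018 0 -1" --pt "-0.001 -0.0012 0.018 0 -1" --pt "-0.001 -0.0012 0.018 0 -1"

```text
time: 14.4
eef_pos: [0.4704, 0.0122, 0.0971]
tcp_rot: [0.603, 0.798, -0.0, -0.0]
contact_force: [-0.2, 0.8, -0.8]
opening: 0.085
finger_force: 78.2
```

Run:
```python
from h import *
np.set_printoptions(precision=4,suppress=True)
st=ctrl.get_state();Q=R.from_quat(st["tcp_rot"]).as_matrix()
im=ctrl.read_camera("wrist");cv2.imwrite("pics/w11.png",im[:,:,::-1])
print(st["eef_pos"],Q[:,2],st["contact_force"])
print("collar pred",wproj(st,(.4718,.0125,.033)))
for x in (-.002,0,.002,.004):
  for h in (.054,.058,.062): print(x,h,wproj(st,st["eef_pos"]+Q@[x+.00225,0,h]))
g=im.mean(2)
for y in range(224,268,2): print(y,''.join("%4d"%v for v in g[y,300:346:2]))
```

```text
[0.4704 0.0122 0.0971] [-0.0004  0.0001 -1.    ] [-0.2475  0.8452 -0.8074]
collar pred (np.float64(324.9477110011634), np.float64(245.15159943154464))
-0.002 0.054 (np.float64(322.6779450551736), np.float64(250.1999944371913))
-0.002 0.058 (np.float64(322.7036537206604), np.float64(247.9622858501533))
-0.002 0.062 (np.float64(322.7286081673057), np.float64(245.79374819265297))
0 0.054 (np.float64(322.6748318899889), np.float64(247.23407687830516))
0 0.058 (np.float64(322.700723281653), np.float64(245.0364500385292))
0 0.062 (np.float64(322.7258494814136), np.float64(242.90714914952906))
0.002 0.054 (np.float64(322.6717818500841), np.float64(244.25028742214872))
0.002 0.058 (np.float64(322.6978542124992), np.float64(242.0935372589384))
0.002 0.062 (np.float64(322.7231504402236), np.float64(240.00422389271893))
0.004 0.054 (np.float64(322.66879662152536), np.float64(241.24885214631072))
0.004 0.058 (np.float64(322.69504808316833), np.float64(239.1337698317956))
0.004 0.062 (np.float64(322.72051250657114), np.float64(237.08519072103155))
224   19  19  19  18  33  29  21  20  15  13  14 
[... 1384 characters left out ...]
3  19  18  18  19  21
254   22  18  19  19  18  18  18  16   7 115  58  51  52  58 109 115   0  15  19  21  18  20  20
256   19  16  19  21  20  17  19  19  18  15  49  50  51  50  39  17  17  20  19  18  19  19  21
258   16  20  19  22  19  19  18  17  18  16  47  51  51  54  17  19  19  18  20  20  18  18  20
260   18  18  16  19  14  16  17  20  19  15  49  53  51  58  12  20  21  20  21  17  19  19  21
262   19  17  17  17  21  20  17  19  20  15  53  50  42  58  17  19  16  21  18  20  20  20  21
264   17  16  21  20  19  18  20  19  18  21  17  22  21  18  20  18  21  17  19  21  20  20  18
266   17  18  15  18  18  17  15  17  18  20  20  21  20  22  22  21  18  14  10  15  11  10  10
```

Call:
send_rows --pt "-0.0005 0.0005 0.003 0 -1" --pt "-0.0005 0.0005 0.006 0 -1" --pt "-0.0005 0.0005 0.009 0 -1" --pt "-0.0005 0.0005 0.011 0 -1" --pt "-0.0005 0.0005 0.011 0 -1"

```text
time: 14.95
eef_pos: [0.4708, 0.0118, 0.0859]
tcp_rot: [0.603, 0.798, -0.0, -0.0]
contact_force: [0.4, 0.4, -1.1]
opening: 0.085
finger_force: 78.2
```

Run:
```python
from h import *
np.set_printoptions(precision=4,suppress=True)
st=ctrl.get_state();Q=R.from_quat(st["tcp_rot"]).as_matrix()
im=ctrl.read_camera("wrist")
print(st["eef_pos"],Q[:,2],st["contact_force"])
g=im.mean(2)
for y in range(236,266,2): print(y,''.join("%4d"%v for v in g[y,304:346:2]))
```

```text
[0.4708 0.0118 0.0859] [-0.0007  0.0001 -1.    ] [ 0.3586  0.3984 -1.1485]
236   20  21  19  22  22  20  21  21  21  20  21  18  20  21  20  22  22  22  20  22  21
238   19  21  21  22  19  19  15  12  31  59  61  55  13  18  17  21  19  21  20  20  23
240   20  20  19  19  20  11  65 104 108  96  92 102 118  87  13  21  21  23  24  24  20
242   21  19  21  19  13  68 106  67   4   4  10   0   9 105 110  27  20  21  19  24  20
244   23  19  19  19  41 118  26   6  21  58  56  68  12   9  64 112  14  19  22  24  22
246   18  21  21  13  85  43   7   4  47  53  52  67  18   8  17 112  57  21  20  18  21
248   18  19  21  21 108   7  12   3  47  53  53  38   1  11   9  81  72  17  20  20  19
250   20  15  19  26 112   5  14   5  47  51  53  37   2   8  12  49  80  17  20  22  20
252   20  19  18  18 107   6   9   2  48  52  53  40   2  11  11  72  72  17  22  23  21
254   17  21  21  10 112  40   9   9  47  53  51  49   8   8   6 110  79  20  20  23  22
256   19  20  20  17  58 124  21   8  48  53  52  48   7  13  63 140  15  21  21  21  17
258   18  16  19  19  12  71 105  45  44  55  51  53  11  71 110  22  17  18  18  19  18
260   18  19  19  18  18  14  58 104  57  54  52  50 108  99  12  16  20  22  19  19  21
262   17  18  19  19  19  17  17  11  46  52  42  53  19  14  18  19  22  19  20  19  19
264   21  18  17  22  20  18  20  20  18  21  20  17  22  16  21  15  19  18  19  17  20
```

Call:
send_rows --pt "0 0.0004 0.003 0 -1" --pt "0 0.0004 0.006 0 -1" --pt "0 0.0004 0.008 0 -1" --pt "0 0.0004 0.008 0 -1"

```text
time: 15.4
eef_pos: [0.4716, 0.0119, 0.0783]
tcp_rot: [0.603, 0.798, -0.0, -0.0]
contact_force: [-0.4, -0.2, 0.7]
opening: 0.089
finger_force: 78.4
```

Call:
send_rows --pt "0 0 0.001 0 -1" --pt "0 0 0.002 0 -1" --pt "0 0 0.002 0 -1"

```text
time: 15.7
eef_pos: [0.4717, 0.0119, 0.0766]
tcp_rot: [0.603, 0.798, 0.0, 0.0]
contact_force: [-1.5, -0.0, 2.5]
opening: 0.086
finger_force: 78.4
```

Call:
send_rows --pt "0 0 0.001 0 -1" --pt "0 0 0.002 0 -1" --pt "0 0 0.003 0 -1" --pt "0 0 0.003 0 -1"

```text
time: 16.1
eef_pos: [0.4724, 0.0117, 0.0752]
tcp_rot: [0.602, 0.798, 0.0, 0.0]
contact_force: [-2.9, 0.2, 10.1]
opening: 0.082
finger_force: 80.0
```

Call:
send_rows --pt "0 0 0.001 0 -1" --pt "0 0 0.0015 0 -1" --pt "0 0 0.0015 0 -1"

```text
time: 16.4
eef_pos: [0.473, 0.0115, 0.075]
tcp_rot: [0.602, 0.798, 0.0, 0.001]
contact_force: [-4.7, -0.4, 17.1]
opening: 0.087
finger_force: 81.0
```

Call:
send_rows --pt "0 -0.001 0 0 -1" --pt "0 -0.001 0 0 -1" --pt "0 -0.001 0 0 -1" --pt "0 -0.001 0 0 -1"

```text
time: 16.8
eef_pos: [0.4726, 0.0114, 0.0751]
tcp_rot: [0.603, 0.798, 0.001, 0.002]
contact_force: [-3.5, 0.7, 15.3]
opening: 0.087
finger_force: 80.8
```

Run:
```python
from h import *
np.set_printoptions(precision=4,suppress=True)
st=ctrl.get_state();Q=R.from_quat(st["tcp_rot"]).as_matrix()
im=ctrl.read_camera("wrist");cv2.imwrite("pics/w12.png",im[:,:,::-1])
print(st["eef_pos"],Q[:,2],st["contact_force"],st["wrist_torque"],st["finger_force"])
print("pred collar",wproj(st,(.4718,.0125,.033)))
g=im.mean(2)
for y in range(236,276,2): print(y,''.join("%4d"%v for v in g[y,304:346:2]))
```

```text
[0.4726 0.0114 0.0751] [ 0.0036 -0.0005 -1.    ] [-3.5343  0.7079 15.3495] [ 0.1885  0.8671 -0.0281] 80.76284106820822
pred collar (np.float64(321.5266679437735), np.float64(255.5604117204374))
236   24  18  21  20  20  21  23  21  21  21  22  20  22  22  24  23  23  24  23  23  21
238   22  19  21  18  20  23  21  18  24  21  21  20  20  19  23  23  22  22  22  24  22
240   19  20  22  20  19  22  22  18  22  21  19  21  23  20  23  20  22  22  24  19  21
242   19  20  20  20  21  16  22  31  52  37  34  17  19  23  20  19  20  23  22  23  21
244   20  23  19  18  17  56 110 128 122 129 128  87  29  17  22  21  20  20  24  19  20
246   20  21  18  21 104 110  41  18  11  10  24  75 118  81  19  21  20  21  21  24  22
248   19  23   9  99  84   8   3  43  48  47  12   5  46 114  38  19  20  21  20  21  22
250   22  21  70 104   6   9  32  58  54  54  62  12   9  65 113  17  22  20  22  24  22
252   18  11  99  79   5  13   5  43  54  53  59   9   8  13 109  32  21  22  22  23  23
254   20  11 108  49  12   8   7  44  54  53  57  13   9   4 103  52  18  22  21  21  20
256   22   9 111
[... 173 characters left out ...]
6  77 102   9  12  14  46  55  56  56  26  11  54 115  17  19  22  21  22  19
262   15  18  13 102  95  14   8  25  32  19  24  21  40 109  38  19  17  21  22  20  19
264   18  21  17   9 101 111  32  21  19  18  20  19  55  48  16  19  19  21  20  18  21
266   16  18  19  18  17  51  16  21  21  23  19  21  18  18  20  18  17  19  19  19  19
268   20  18  18  19  18  20  20  23  22  22  21  21  21  23  19  18  18  19  18  18  19
270   18  17  18  20  15  19  20  19  23  21  22  19  19  22  20  17  19  18  16  21  19
272   18  18  20  17  19  20  23  20  23  23  20  22  20  20  18  21  18  19  23  22  19
274   18  16  19  19  16  19  17  36  28  20  19  28  39  16  16  16  19  20  19  17  18
```

```bash
python3 -c "
from plant import ctrl
print(ctrl.sign_off())"
```

```text
the job is handed in; nothing more can be done
None
```

I folded the cover down until it stopped. The gripped pin punch is through the collared hole and pressing the calibration button at about 15 N against a hard stop. The job is handed in, but no verdict came back, and the full button travel and shut cover are judged from force and position only; the weight was last seen on the pan before the final press on the cover.

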